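# Set the attenuator and hold the detector shutter open

### The arm

A 6-joint arm with a two-finger parallel gripper is mounted at the origin on the work surface. World frame = base frame: x ahead of the robot, y to its left, z up, the work surface at z = 0. Lengths are in m, angles in rad, forces in N, time in s.
With the tool pointing down it reaches from about 0.35 to 0.775 m from the base axis. Payload 7.3 kg.
Tool frame: the origin (TCP) lies on the centre line of the jaws, within the pads' length; the fingertips stand 14 mm ahead of it and the grasp point (between the pads) lies 5 mm behind it; z points along the fingers, y is the direction in which the jaws open and shut (so a half turn about z gives the same grasp; the last joint's range is limited). The gripper opens to 92 mm and grips with 3 to 60 N. Pads are 19 mm wide; open, the fingers measure 130 mm over their backs; the gripper's body (75 mm by 190 mm) begins 47 mm behind the grasp point.
Start: joints at [-0.146, 0.342, 1.524, -0, 1.275, -0.146], TCP at [0.525, 0, 0.241] pointing down, gripper open.
Joint ranges: [-2.53, 2.53], [-0.77, 2.02], [0.04, 2.7], [-1, 4.14], [0.28, 2.66], [-3.11, 3.11]. Speed limits (rad/s): [2.57, 2.57, 3.14, 3.14, 3.14, 3.14].

### API

Orientations are given as [roll, pitch, yaw] about the fixed x, y, z axes, in that order (R = Rz(yaw) Ry(pitch) Rx(roll)).
In Python, from cell import telemetry, cams, robot gives the robot as it stands.
- The arm moves only by the tool servo_tool, never from a script. Its argument "targets" is text: rows parted by semicolons, each of 4 numbers parted by spaces: the shift along the tool's x, y, z in mm, then the turn about the tool's z in rad. In form: x y z yaw; .... A call has 1 to 20 rows; each row shifts and turns the pose as measured when the row begins, along the tool's axes as they then stand; what a row does not reach is not made up. A row lasts 1/8 s, in which the tool goes at most 62.5 mm and 10.7 degrees, less where a joint would pass 70% of its speed; a pose out of reach is approached as far as the arm can. A call with a gripper value outside its range is refused whole. "hand" is the opening, from 0 (shut) to 1 (fully open), set as the call begins (left out, the last holds). The fingers move at their own pace and stop on an object; "squeeze" is the grip in N (left out, the last holds). Time passes only in rows, so rows that do not move let the fingers close. It gives the time, the measured TCP pose, the force and the opening at its end, in the units of the state.
- telemetry.observe(): the state, without advancing time (a new reading comes with each control period).
- cams.read_camera(name): name is "scene" or "side" or "wrist"; returns a dict with "color" (400x640x3 uint8, red, green, blue), "K" (3x3 intrinsics, pixels), "R" (3x3) and "t" (3): a world point X has camera coordinates R X + t. Camera axes: x right, y down, z forward; pixel columns grow to the right and rows downward; lengths in m; the calibration is good to about 2 mm. A picture is of the moment at which its call begins. There is no depth.
- robot.hand_in(): hands the job in, once; it reports no verdict.
Trained networks look in a picture, given as the dict that the camera call returned (one of the last four; its "shot" number tells which), for a name from the list of things; names that differ only in an ending like _2 or _b are one class to them, and where a whole thing is asked for, a point or a joint stands for the part that bears it (a point fixed in the world has none). Each returns a list of dicts, best first, with "score" (0 to 1); they miss things now and then, are a little off and sometimes report something else, mostly with a low value. They report only what shows in the picture. A call takes as long as a camera call.
- cams.cut_out(picture, query): "region" (400x640 bool, what is visible of it) and "extent" ([centre column, centre row, width, height] in pixels, round what is visible of it).
The state is a dict: "time": time; "qpos": joint angles; "qvel": joint speeds; "joint_efforts": joint torques, N m; "tool_pos": TCP position; "tool_rot": TCP orientation; "contact_force": force on the tool from outside, world axes, zero at the start; "torque": the same for the moment, N m; "opening": finger opening in m.
Only numpy, scipy, OpenCV 4.12 (cv2) and the standard library are available. Lean on these libraries where they do the work, as an engineer would, in place of code of your own. Each camera call takes 0.05 s, during which the arm holds its last target.

### The job

On the calibration rig, first swing the attenuator lever on top of the grey source housing round until it lies directly over the dark setting pointer on its dial. Only then push the spring-loaded shutter arm, between the housing and the steel detector vessel, forward (away from the robot) all the way to its stop, and finish while still holding it there, because it springs shut when released. Leave the lever on its setting and do not disturb the loose things on the board and bench.

Things in the scene. Friction and masses are not known exactly. Their poses are not given: they have to be found in the camera images.
- rig: Calibration rig fixed to the bench: plywood board 260 (x) x 440 (y) x 12 mm; origin under the board's centre, x away from the robot (turned by up to 15 degrees), y left, z up. Source housing at its left end, detector at its right end, shutter in the middle. Between local y -63 and +48 mm nothing stands above 80 mm but the shutter arm.
- source_top (a point): Centre of the top of the dial plate (104 mm across, 131 mm above the bench) on the grey source housing, which is 120 x 130 mm, 125 mm high, centred 140 mm left of the board's centre. A collimator snout (28 mm thick, axis 107 mm high, 26 mm to the robot's side of the middle) reaches to 48 mm left of the board's centre.
- detector_top (a point): Top centre of the steel detector vessel (157 mm high overall with its studs, this point 152 mm) in its wooden cradle, 130 x 130 mm, centred 135 mm right of the board's centre. Its window tube (26 mm thick, axis 107 mm high, 26 mm to the robot's side of the middle) reaches to 63 mm right of the board's centre.
- lever_hinge (a point): On the vertical hinge axis of the attenuator lever, over the centre of the dial, 149 mm above the bench, mid-height of the lever bar.
- lever_knob (a point): Centre of the lever's upright round black knob: 18 mm diameter, 46 mm tall, spanning 146 to 192 mm above the bench, this point 169 mm high and 75 mm from the hinge axis. Turns with the lever; its x axis points outward along the lever (hinge to knob), z up. The lever bar is steel, 10 mm wide and 6 mm thick, 146 to 152 mm high.
- lever (a joint): Attenuator lever angle about its vertical axis, rad: 0 (roughly to the rig's left, 1.4 rad anticlockwise of the rig's x) to 2.0, growing anticlockwise from above, so the knob swings towards the robot. Starts at 0 to 0.25; the pointer lies at 0.6 to 1.75. Stiff by friction (0.12 N m, 1.6 N at the knob), stays where left.
- pointer: Setting pointer: dark flat steel bar 6 mm wide, 3 mm thick, lying fixed on the dial under the lever, with a diamond-shaped end that sticks out beyond the lever's knob. Origin on the lever's hinge axis, 132 mm above the bench; its x axis points outward along the pointer, z up. The lever is set when its x axis and this x axis agree.
- pointer_tip (a point): Outer end of the setting pointer, 107 mm from the hinge axis.
- shutter_pivot (a point): Centre of the shutter arm's pivot, 55 mm above the bench over the middle of the rig's board; the hinge axis is horizontal, along the rig's y.
- shutter_grip (a point): Middle of the shutter arm's round black grip: 16 mm diameter, 88 to 150 mm from the pivot, this point 120 mm from it; z axis outward along the arm. Below the grip: 10 x 10 mm steel bar with a 36 mm disc. Shut, the arm leans 0.45 rad from upright towards the robot (top of grip about 190 mm high); at its stop it leans 0.40 rad away from the robot (top about 193 mm).
- shutter (a joint): Angle of the shutter arm, rad: 0 shut (leaning towards the robot) to 0.85 at the forward stop, growing as the grip moves along the rig's +x. A torsion spring (0.65 N m/rad, wound 0.7 rad at shut) pulls it shut: pushing at the grip's middle takes about 4 N at first and 8.5 N at the stop.
- gasket: flat copper ring 48 mm across, 5 mm thick, lying on the rig's board near its robot-side edge; origin under its centre; leave alone
- flange: small aluminium flanged cap, 54 mm across, 28 mm tall, standing on the rig's board near its robot-side edge; origin under its centre; leave alone
- driver: black-handled screwdriver, 26 mm thick, lying on the bench left of the rig, nearer the robot; leave alone
- spanner: flat steel spanner lying on the rig's board along its far edge; leave alone
- jar: clear jar 60 mm across, 75 mm tall, standing left of the rig; origin under its centre; leave alone
- meter: black hand-held meter 75 x 125 x 32 mm lying left of the rig; origin under its centre; leave alone
- flask: white plastic bottle 64 mm across, 130 mm tall, standing right of the rig; origin under its centre; leave alone

How it is judged:
By the outcome, as a careful person would: the job done as asked, in the order asked, and still so for the second after the job is handed in, while the arm keeps its last pose, push and grip.
It also fails if it takes over 64 s, if anything falls off the work surface, if the arm or the gripper's body presses on something with over 40 N, if the wrist force passes 120 N, or if a joint passes its speed limit or range.

## Working session

There is one attempt and no reset: what is moved stays moved. The work goes in short steps, Python scripts to look and compute and a tool call to move; the robot and the scene stay as the last step left them, time stands still between calls to the robot, and variables do not carry over. Pictures are saved under pics/ and viewed, and the job is handed in when it is done.

Besides the shell and the picture viewer there is one more tool, called after "Emit:" by a JSON object that holds its "method" and its "body", one argument or row to a line. servo_tool: Moves the arm, as the interface text tells. Its arguments: {"type":"object","properties":{"targets":{"type":"string"},"hand":{"type":"number"},"squeeze":{"type":"number"}},"required":["targets"]}

```bash
mkdir -p pics; ls
cat > h.py <<'E'
import numpy as np, cv2, pickle
from cell import telemetry, cams, robot
def shot(n,tag):
    p=cams.read_camera(n); cv2.imwrite(f'pics/{tag}_{n}.png',p['color'][...,::-1]); pickle.dump(p,open(f'pics/{tag}_{n}.pkl','wb')); return p
def proj(p,X):
    X=np.atleast_2d(X); c=X@np.array(p['R']).T+p['t']; u=c@np.array(p['K']).T; return u[:,:2]/u[:,2:]
def onplane(p,uv,z):
    R=np.array(p['R']);C=-R.T@p['t'];d=R.T@np.linalg.inv(p['K'])@np.array([uv[0],uv[1],1]);return C+d*(z-C[2])/d[2]
E
python3 - <<'E'
from h import *
np.set_printoptions(precision=4,suppress=True)
print(telemetry.observe())
for n in ['scene','side','wrist']:
    p=shot(n,'a'); print(n,-np.array(p['R']).T@p['t'])
    for q in ['lever_knob','pointer','shutter_grip','rig','pointer_tip','lever']:
        print(q,[(np.round(d['score'],2),np.round(d['extent'])) for d in cams.cut_out(p,q)[:2]])
E
```

```text
pics
{'time': 0.0, 'qpos': array([-0.146 ,  0.3427,  1.525 , -0.    ,  1.2754, -0.146 ]), 'qvel': array([ 0.0017,  0.0001,  0.0007, -0.0002, -0.0027, -0.001 ]), 'joint_efforts': array([  0.0008, -43.1246, -24.422 ,   0.0718,   0.0559,  -0.0001]), 'tool_pos': array([0.5246, 0.0001, 0.2401]), 'tool_rot': array([-3.1401, -0.0002,  1.5708]), 'contact_force': array([-0.0959, -1.1604, -0.6464]), 'torque': array([-0.0175,  0.0197,  0.0044]), 'opening': 0.0919611023539912}
scene [1.4944 0.2812 1.1422]
lever_knob [(np.float64(0.51), array([336., 217.,  33.,  11.]))]
pointer [(np.float64(0.42), array([332., 220.,  22.,  14.]))]
shutter_grip [(np.float64(0.6), array([283., 214.,   8.,  50.]))]
rig [(np.float64(0.38), array([337., 219.,  34.,  13.]))]
pointer_tip []
lever [(np.float64(0.77), array([338., 218.,  29.,  12.])), (np.float64(0.57), array([283., 237., 132.,  89.]))]
side [ 0.0172 -0.7712  0.913 ]
lever_knob [(np.float64(0.77), array([325., 181.,  27.,  27.]))]
pointer [(np.float64(0.65), array([298., 195.,  -0.,   1.]))]
shutter_grip [(np.float64(0.73), array([360., 226.,  15.,  30.]))]
rig [(np.float64(0.91), array([368., 244., 164., 149.]))]
pointer_tip [(np.float64(0.46), array([315., 196.,  42.,   8.])), (np.float64(0.28), array([249., 162.,  33.,  25.]))]
lever [(np.float64(0.72), array([324., 182.,  24.,  28.])), (np.float64(0.72), array([312., 195.,  29.,   5.]))]
wrist [0.5241 0.0785 0.3847]
lever_knob [(np.float64(0.96), array([351., 192.,  37., 121.]))]
pointer [(np.float64(0.74), array([310., 192., 119.,  84.])), (np.float64(0.38), array([341., 222., 229., 240.]))]
shutter_grip [(np.float64(0.96), array([356., 321.,  45.,  28.]))]
rig [(np.float64(0.82), array([341., 222., 230., 245.]))]
pointer_tip [(np.float64(0.74), array([310., 189., 116.,  79.]))]
lever [(np.float64(0.74), array([351., 190.,  36., 118.])), (np.float64(0.39), array([356., 322.,  49.,  31.]))]
```

View pics/a_scene.png

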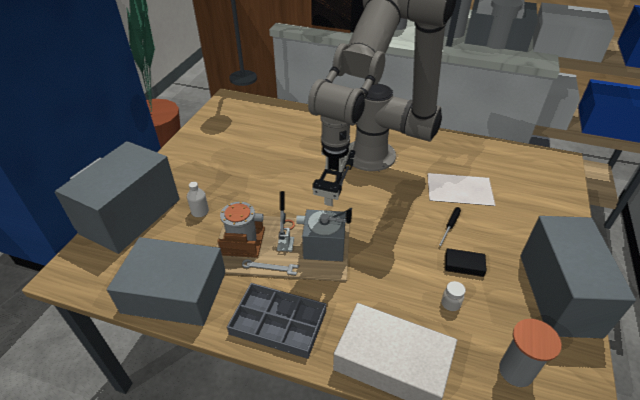

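View pics/a_side.png

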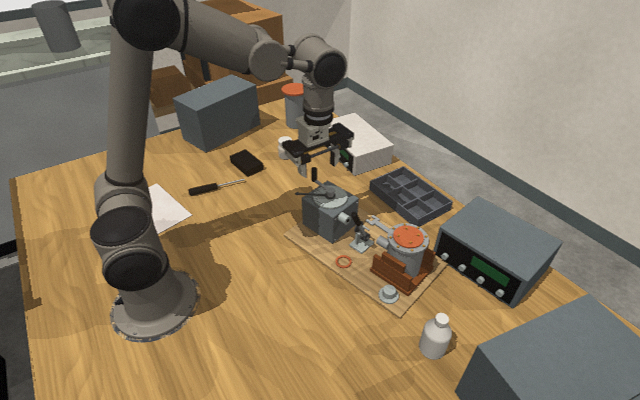

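View pics/a_wrist.png

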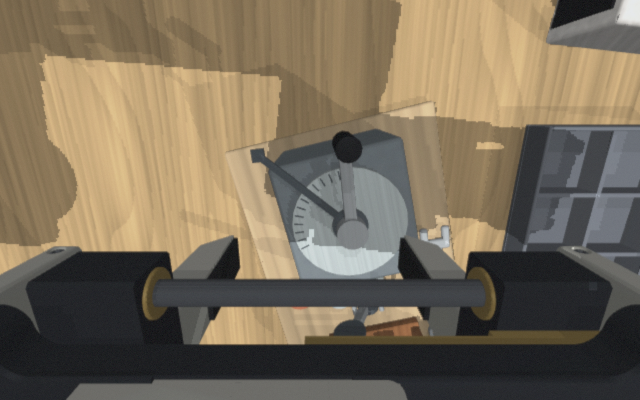

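Run:
```python
from h import *
np.set_printoptions(precision=4,suppress=True)
p=pickle.load(open('pics/a_wrist.pkl','rb'))
im=p['color'][...,::-1]
cv2.imwrite('pics/a_crop.png',cv2.resize(im[90:290,215:455],None,fx=3.3,fy=2.9,interpolation=cv2.INTER_CUBIC)[:600,:800])
cv2.imwrite('pics/a_crop.png',cv2.resize(im[90:290,215:455],(720,600),interpolation=cv2.INTER_CUBIC))
for nm,uv,z in [('hub',(352,232),.152),('dial',(352,222),.131),('knobtop',(348,149),.192),('tip',(255,152),.1335),('cornL',(228,152),.012),('cornR',(435,102),.012)]:
    print(nm,onplane(p,uv,z))
s=pickle.load(open('pics/a_side.pkl','rb'))
i2=s['color'][...,::-1]; cv2.imwrite('pics/a_scrop.png',cv2.resize(i2[150:320,270:470],(700,595),interpolation=cv2.INTER_CUBIC))
```

```text
hub [ 0.552  -0.0203  0.152 ]
dial [ 0.5541 -0.0196  0.131 ]
knobtop [0.5428 0.0533 0.192 ]
tip [0.4718 0.0432 0.1335]
cornL [0.4134 0.0261 0.012 ]
cornR [0.6603 0.0843 0.012 ]
```

View pics/a_crop.png

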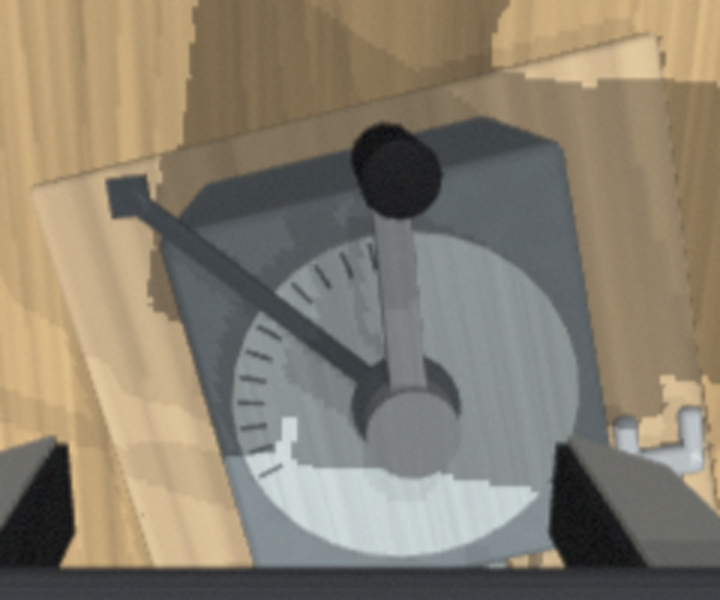

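View pics/a_scrop.png

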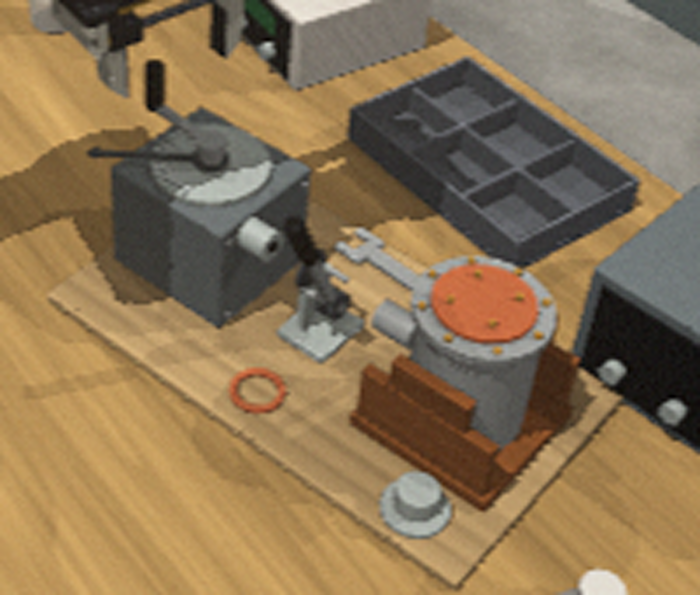

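Emit:
{"method": "servo_tool", "body": {
  "targets": "14 5 0 -0.04; 14 5 0 -0.04; 14 4 0 -0.04; 11 2 0 -0.04; 0 0 0 0; 0 0 0 0"
}}

```text
time: 1.8
tool_pos: [0.5387, 0.0587, 0.2406]
tool_rot: [-3.142, -0.0, 1.744]
contact_force: [0.8, -0.6, -0.3]
opening: 0.0918
```

Run:
```python
from h import *
np.set_printoptions(precision=4,suppress=True)
o=telemetry.observe();print(o['tool_pos'],o['tool_rot'],o['contact_force'])
for n in ['side','wrist']:
    p=shot(n,'b')
    for q in ['lever_knob','shutter_grip','pointer']:
        print(n,q,[(np.round(d['score'],2),np.round(d['extent'])) for d in cams.cut_out(p,q)[:2]])
cv2.imwrite('pics/b_scrop.png',cv2.resize(p['color'][...,::-1],(800,500)))
```

```text
[0.5387 0.0587 0.2406] [-3.1415 -0.0002  1.7444] [ 0.8095 -0.6285 -0.2678]
side lever_knob [(np.float64(0.7), array([324., 182.,  23.,  25.]))]
side shutter_grip [(np.float64(0.73), array([360., 227.,  14.,  28.]))]
side pointer [(np.float64(0.39), array([322., 183.,  24.,  28.]))]
wrist lever_knob [(np.float64(0.69), array([325., 242.,  27.,  74.]))]
wrist shutter_grip []
wrist pointer [(np.float64(0.95), array([284., 242., 102.,  77.]))]
```

View pics/b_wrist.png

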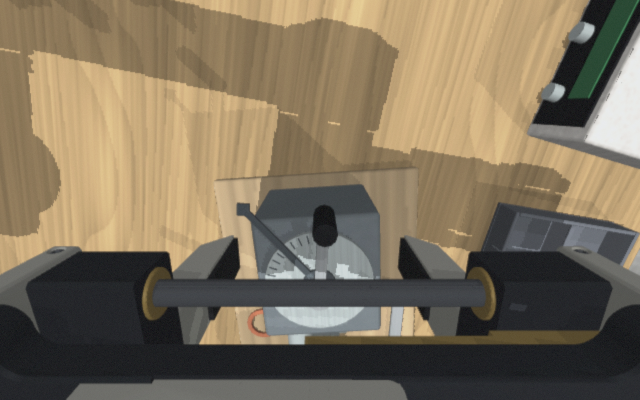

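View pics/b_side.png

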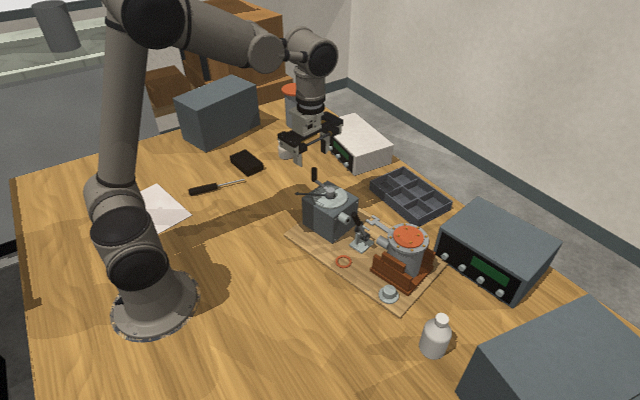

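Run:
```python
from h import *
from scipy.optimize import least_squares
np.set_printoptions(precision=4,suppress=True)
a=pickle.load(open('pics/a_wrist.pkl','rb'));b=pickle.load(open('pics/b_wrist.pkl','rb'));s=pickle.load(open('pics/a_side.pkl','rb'))
im=b['color'][...,::-1]
cv2.imwrite('pics/b_crop.png',cv2.resize(im[160:280,210:430],(792,432),interpolation=cv2.INTER_CUBIC))
for nm,uv,z in [('knobtop',(325,233),.192),('tip',(239,205),.1335),('cornL',(216.5,182),.012),('cornR',(416,168),.012)]: print(nm,onplane(b,uv,z))
for nm,uv,z in [('cornR',(270+455/3.5,150+588/3.5),.012),('knobtop',(270+154/3.5,150+65/3.5),.192),('hub',(270+208/3.5,150+157/3.5),.155),('cornL',(270+48/3.5,150+295/3.5),.012),('griptop',(270+293/3.5,150+222/3.5),.19)]: print('side',nm,onplane(s,uv,z))
```

```text
knobtop [0.5428 0.0551 0.192 ]
tip [0.4701 0.0437 0.1335]
cornL [0.4131 0.0248 0.012 ]
cornR [0.6561 0.0854 0.012 ]
side cornR [ 0.5074 -0.403   0.012 ]
side knobtop [0.5427 0.0535 0.192 ]
side hub [ 0.5369 -0.0381  0.155 ]
side cornL [0.407 0.022 0.012]
side griptop [ 0.5231 -0.1706  0.19  ]
```

View pics/b_crop.png

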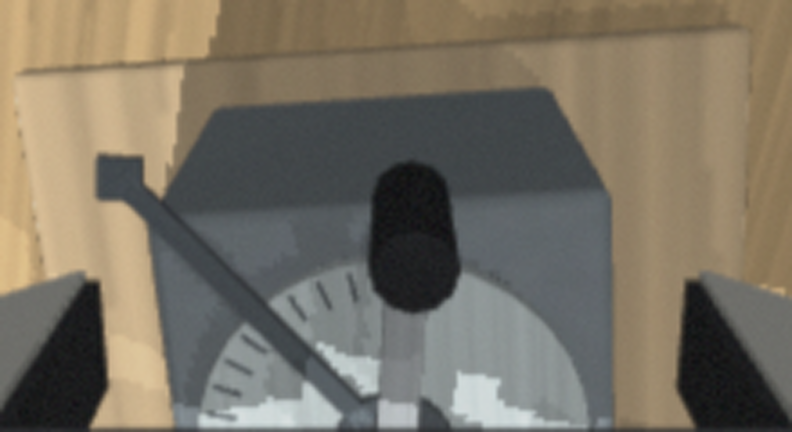

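Emit:
{"method": "servo_tool", "body": {
  "targets": "-5 3 10 0; 0 0 15 0; 0 0 15 0; 0 0 15 0; 0 0 12 0; 0 0 0 0; 0 0 0 0"
}}

```text
time: 3.08
tool_pos: [0.5417, 0.0532, 0.1668]
tool_rot: [-3.138, -0.001, 1.743]
contact_force: [0.0, 1.0, -0.0]
opening: 0.0921
```

Emit:
{"method": "servo_tool", "body": {
  "targets": "0 0 -5 0; 0 0 0 0; 0 0 0 0"
}}

```text
time: 3.45
tool_pos: [0.5425, 0.0532, 0.1736]
tool_rot: [-3.141, -0.001, 1.743]
contact_force: [-0.1, -0.0, -0.3]
opening: 0.0917
```

Emit:
{"method": "servo_tool", "body": {
  "targets": "0 0 0 0; 0 0 0 0; 0 0 0 0; 0 0 0 0; 0 0 0 0; 0 0 0 0",
  "hand": 0,
  "squeeze": 12
}}

```text
time: 4.2
tool_pos: [0.5425, 0.0532, 0.1737]
tool_rot: [-3.141, -0.001, 1.743]
contact_force: [-0.2, -0.4, 0.1]
opening: 0.0365
```

Run:
```python
from h import *
np.set_printoptions(precision=4,suppress=True)
p=shot('wrist','c');p=shot('side','c')
i2=p['color'][...,::-1]; cv2.imwrite('pics/c_scrop.png',cv2.resize(i2[120:260,240:420],(720,560),interpolation=cv2.INTER_CUBIC))
```

```text
(no output)
```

View pics/c_scrop.png

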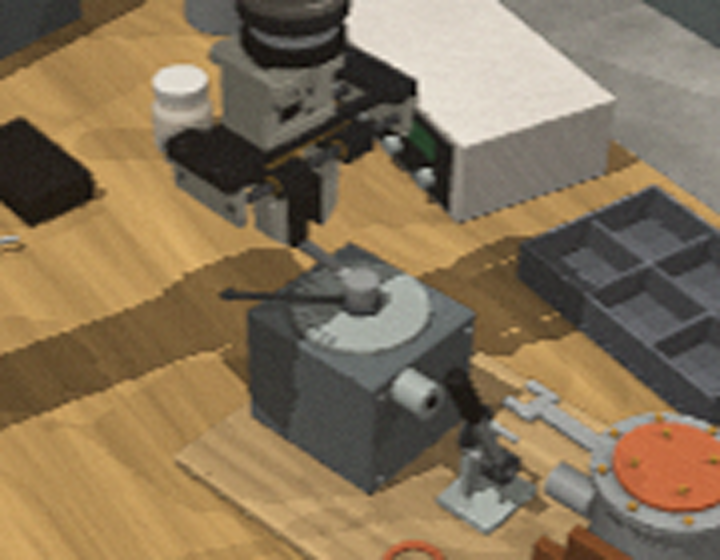

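View pics/c_wrist.png

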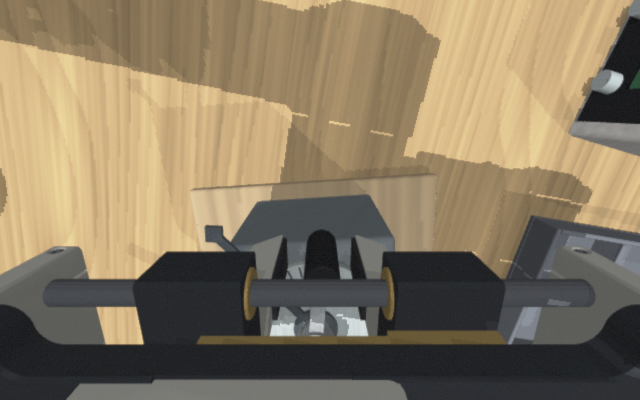

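Emit:
{"method": "servo_tool", "body": {
  "targets": "0 0 0 0; 0 0 0 0; 0 0 0 0; 0 0 0 0; 0 0 0 0"
}}

```text
time: 4.92
tool_pos: [0.5427, 0.0533, 0.1737]
tool_rot: [-3.141, -0.001, 1.743]
contact_force: [0.7, 0.0, 0.4]
opening: 0.018
```

Emit:
{"method": "servo_tool", "body": {
  "targets": "-0.4 -7.5 0 -0.1; -0.4 -7.5 0 -0.1; -0.4 -7.5 0 -0.1; -0.4 -7.5 0 -0.1; 0 0 0 0; 0 0 0 0"
}}

```text
time: 5.68
tool_pos: [0.5142, 0.0432, 0.1737]
tool_rot: [3.141, -0.003, 2.152]
contact_force: [-0.2, 0.3, -0.5]
opening: 0.0177
```

Emit:
{"method": "servo_tool", "body": {
  "targets": "-0.4 -7.5 0 -0.1; -0.4 -7.5 0 -0.1; -0.3 -6 0 -0.08; 0 0 0 0; 0 0 0 0"
}}

```text
time: 6.3
tool_pos: [0.4986, 0.0304, 0.1737]
tool_rot: [3.139, -0.004, 2.431]
contact_force: [-1.4, -1.6, 1.2]
opening: 0.0176
```

Run:
```python
from h import *
np.set_printoptions(precision=4,suppress=True)
p=shot('wrist','d');p=shot('side','d')
i2=p['color'][...,::-1]; cv2.imwrite('pics/d_scrop.png',cv2.resize(i2[120:260,240:420],(720,560),interpolation=cv2.INTER_CUBIC))
```

```text
(no output)
```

View pics/d_scrop.png

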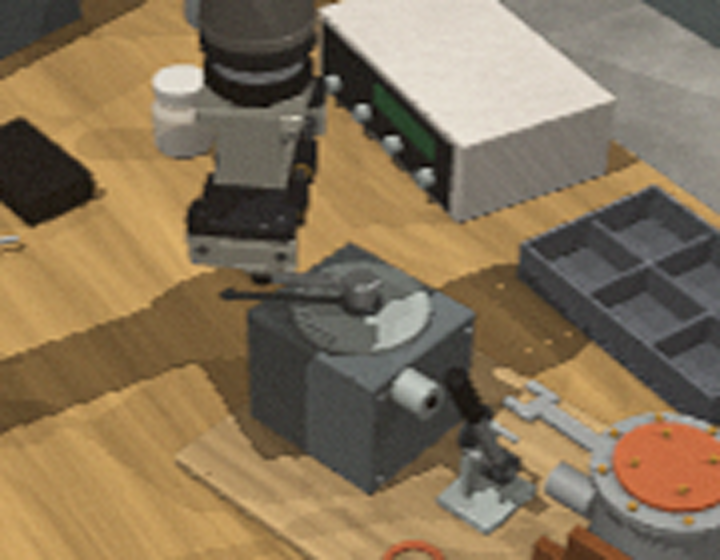

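View pics/d_wrist.png

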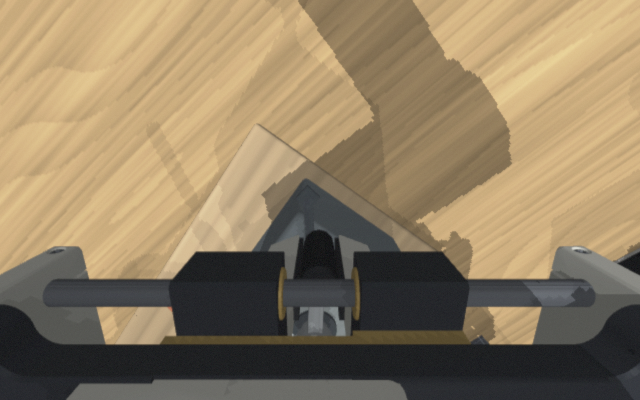

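Run:
```python
from h import *
from scipy.optimize import least_squares
np.set_printoptions(precision=4,suppress=True)
a=pickle.load(open('pics/a_wrist.pkl','rb'));b=pickle.load(open('pics/b_wrist.pkl','rb'))
for p,u,v,w in [(a,(262.7,157.7),(336.7,214),(258,155.7)),(b,(250.3,214.2),(307.8,272.5),(243.3,209.4))]:
    P,Q,W=[onplane(p,x,.1335)[:2] for x in (u,v,w)]
    d=P-Q; h=np.array([.5545,-.0205]); e=W-h
    n=np.array([-d[1],d[0]])/np.hypot(*d)
    print(P,Q,W,np.arctan2(d[1],d[0]),np.arctan2(e[1],e[0]),np.hypot(*e),'line offset of hinge',n@(h-Q))
K=np.array([[.5427,.0533],[.5142,.0432],[.4986,.0304]])
print(least_squares(lambda c:np.hypot(*(K-c).T)-.075,[.5545,-.02]).x)
```

```text
[0.4779 0.0385] [ 0.5402 -0.0111] [0.4741 0.0401] 2.469647450378681 2.495642945106815 0.10069633359149349 line offset of hinge -0.0015495461070434429
[0.4807 0.0369] [ 0.5397 -0.0114] [0.4742 0.0403] 2.4558997773463807 2.4934600436288155 0.10074707826470472 line offset of hinge -0.002285864172714744
[ 0.5532 -0.0209]
```

Emit:
{"method": "servo_tool", "body": {
  "targets": "-0.2 -3 0 -0.04; -0.2 -3 0 -0.04; 0 0 0 0; 0 0 0 0"
}}

```text
time: 6.9
tool_pos: [0.4953, 0.0266, 0.1736]
tool_rot: [3.138, -0.005, 2.51]
contact_force: [-2.2, -0.2, 1.9]
opening: 0.0177
```

Emit:
{"method": "servo_tool", "body": {
  "targets": "0 0 0 0; 0 0 0 0; 0 0 0 0; 0 0 0 0; 0 0 0 0; 0 0 0 0; 0 0 0 0; 0 0 0 0; 0 0 0 0",
  "hand": 1
}}

```text
time: 8.02
tool_pos: [0.4968, 0.0269, 0.1738]
tool_rot: [3.136, -0.003, 2.509]
contact_force: [0.0, -0.2, -0.2]
opening: 0.0914
```

Emit:
{"method": "servo_tool", "body": {
  "targets": "0 0 -15 0; 0 0 -25 0; 0 0 -30 0; -20 0 -25 0; -25 0 -10 0; -20 0 0 0; 0 0 0 0; 0 0 0 0"
}}

```text
time: 9.02
tool_pos: [0.5492, -0.0125, 0.2815]
tool_rot: [3.137, -0.005, 2.509]
contact_force: [0.6, -0.1, -0.0]
opening: 0.092
```

Run:
```python
from h import *
p=shot('wrist','e')
```

```text
(no output)
```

View pics/e_wrist.png

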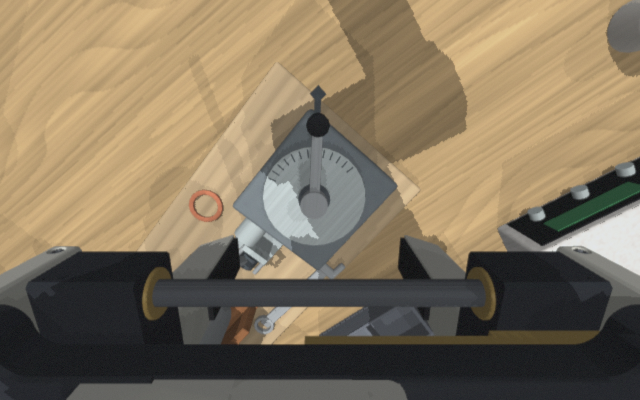

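Run:
```python
from h import *
p=pickle.load(open('pics/e_wrist.pkl','rb'))
print(-np.array(p['R']).T@p['t'],p['K'])
i=p['color'][...,::-1]; cv2.imwrite('pics/e_crop.png',cv2.resize(i[75:225,265:375],None,fx=4,fy=4,interpolation=cv2.INTER_CUBIC))
```

```text
[0.48407529 0.03235675 0.4258346 ] [[303.55762892   0.         318.57094117]
 [  0.         303.55762892 200.71893595]
 [  0.           0.           1.        ]]
```

View pics/e_crop.png

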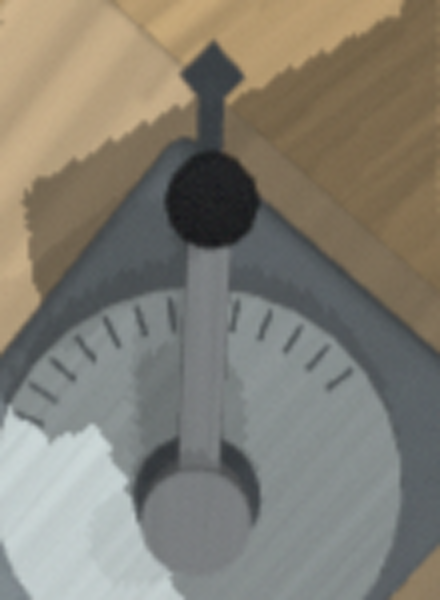

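Run:
```python
from h import *
np.set_printoptions(precision=4,suppress=True)
p=pickle.load(open('pics/e_wrist.pkl','rb'))
f=lambda u,v,z:onplane(p,(265+u/4-.375,75+v/4-.375),z)[:2]
tip=f(212,41,.1335);dia=f(212.5,77,.1335);kn=f(212.5,200,.192);b1=f(208,250,.152);b2=f(200.5,465,.152);dial=f((8+400)/2-5,288+200,.131)
neck=f(209.7,130,.1335)
print('tip',tip,'kn',kn,b1,b2,dial)
ang=lambda d:np.arctan2(d[1],d[0])
print('bar dir',ang(b1-b2),'knob-b2',ang(kn-b2))
for hz in (.155,.158,.161,.165):
    h=f(197.5,522,hz); print(hz,h,'ptr',ang(tip-h),ang(dia-h),'r',np.hypot(*(tip-h)),'lev',ang(kn-h),np.hypot(*(kn-h)),ang(b1-h))
# tick: dial ellipse
g=cv2.cvtColor(p['color'],cv2.COLOR_RGB2GRAY).astype(float)
def prof(v,lo,hi):print(v,g[v,lo:hi].astype(int))
for v in (102,104,106,108): prof(v,310,326)
for v in (150,160,170,180): prof(v,306,328)
```

```text
tip [0.4678 0.045 ] kn [0.4936 0.0261] [0.5033 0.0178] [ 0.542  -0.0128] [ 0.5511 -0.0201]
bar dir 2.472133556862216 knob-b2 2.4650944433078372
0.155 [ 0.5521 -0.0211] ptr 2.476458057776627 2.4728381023572616 r 0.10702852885809554 lev 2.46308536667941 0.07508597585203812 2.468243988183785
0.158 [ 0.5513 -0.0205] ptr 2.4764665523214267 2.472812030810045 r 0.10607082489519525 lev 2.462924756664277 0.07412834642393613 2.468130525083203
0.161 [ 0.5505 -0.0199] ptr 2.4764752016567817 2.472785446856899 r 0.1051131209400882 lev 2.4627599426527116 0.0731707189580694 2.4680134658904227
0.165 [ 0.5495 -0.0191] ptr 2.476486982291947 2.4727491780542405 r 0.10383618234577428 lev 2.4625333607469866 0.07189388552480475 2.467851491184228
102 [127 116 110 110  84  64  62  65  61  61  70 103 106 100 102 104]
104 [112 111 114 110  82  66  62  61  62  64  71 103 106 106 101 100]
106 [111 113 113 110  82  65  61  65  62  64  78 102 105 102 103 103]
108 [110 112 111 110  84  64  61  62  61  62  76 102 104 104 103 104]
150 [124  87 109 117 115 111 122 124 124 127 128 125 123 123 124 124 121 121
 102 134 142 142]
160 [122 125 122 116 109 117 122 124 126 128 126 126 123 125 126 118 138 142
 143 142 142 142]
170 [113 112 111 112 108 121 124 124 127 126 126 123 122 128 124 123 125 125
 124 132 144 146]
180 [114 112 112 102 114 119 123 125 125 127 125 122 125 124 117 125 126 125
 125 123 128 139]
```

Emit:
{"method": "servo_tool", "body": {
  "targets": "0 0 0 -0.144; 0 0 0 -0.144; 0 0 0 -0.144; 0 0 0 -0.144; 0 0 0 -0.144; 0 0 0 -0.142; 0 0 0 0; 0 0 0 0; 10 -30 0 0; 10 -30 0 0; 10 -30 0 0; 10 -30 0 0; 8 -20 0 0; 0 0 0 0; 0 0 0 0",
  "hand": 0.5
}}

```text
time: 10.95
tool_pos: [0.5319, -0.1576, 0.28]
tool_rot: [3.131, -0.002, -2.896]
contact_force: [-1.0, -0.1, 0.8]
opening: 0.0461
```

Run:
```python
from h import *
for n in ['side','wrist']:
    p=shot(n,'f')
    for q in ['shutter_grip']:
        print(n,q,[(np.round(d['score'],2),np.round(d['extent'])) for d in cams.cut_out(p,q)[:2]])
i2=pickle.load(open('pics/f_side.pkl','rb'))['color'][...,::-1]; cv2.imwrite('pics/f_scrop.png',cv2.resize(i2[120:300,270:470],(720,600),interpolation=cv2.INTER_CUBIC))
```

```text
side shutter_grip [(np.float64(0.68), array([360., 227.,  18.,  29.]))]
wrist shutter_grip [(np.float64(0.96), array([306., 206.,  22.,  39.]))]
```

View pics/f_wrist.png

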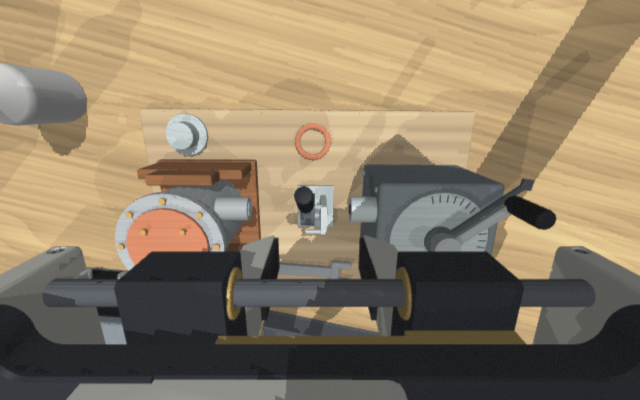

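View pics/f_scrop.png

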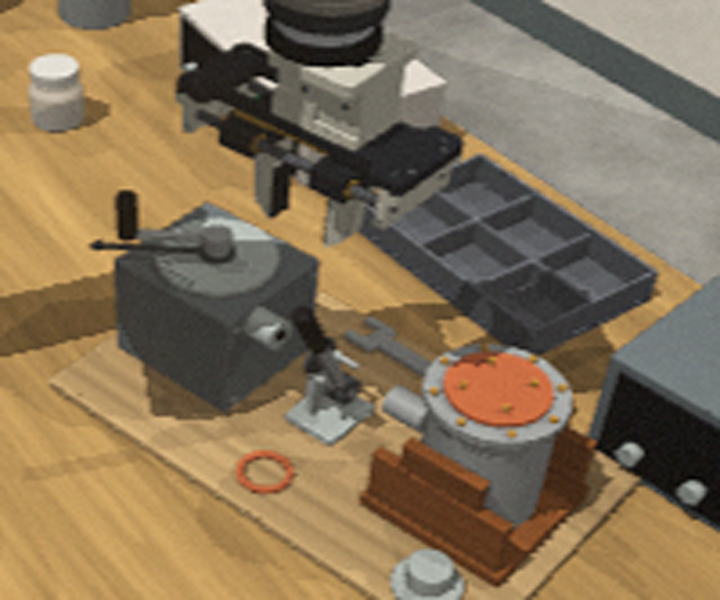

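Run:
```python
from h import *
np.set_printoptions(precision=4,suppress=True)
p=pickle.load(open('pics/f_wrist.pkl','rb'))
i=p['color'][...,::-1]; cv2.imwrite('pics/f_crop.png',cv2.resize(i[170:250,230:390],None,fx=5,fy=5,interpolation=cv2.INTER_CUBIC))
A=onplane(p,(142,110),.012);B=onplane(p,(475,112),.012);print(A,B,'yaw',np.arctan2(-(B-A)[0],(B-A)[1]))
print(onplane(p,(304.5,197),.187),onplane(p,(304.5,197),.19))
```

```text
[ 0.5118 -0.3966  0.012 ] [0.4083 0.0242 0.012 ] yaw 0.24116927095142174
[ 0.5239 -0.1714  0.187 ] [ 0.523  -0.1715  0.19  ]
```

View pics/f_crop.png

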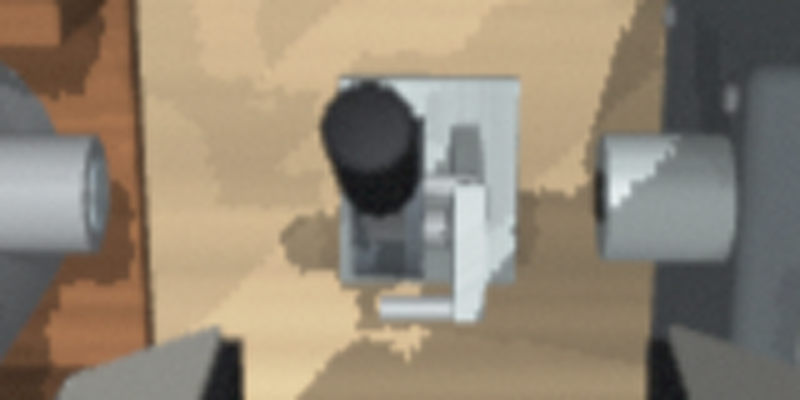

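Emit:
{"method": "servo_tool", "body": {
  "targets": "0 -6 0 0; 0 -5 0 0; 0 0 20 0; 0 0 25 0; 0 0 25 0; 0 0 20 0; 0 0 10 0; 0 0 3 0; 0 0 0 0; 0 0 0 0"
}}

```text
time: 12.4
tool_pos: [0.5368, -0.1693, 0.1761]
tool_rot: [3.135, 0.002, -2.894]
contact_force: [0.6, 0.8, 0.1]
opening: 0.046
```

Run:
```python
from h import *
p=shot('wrist','g');p=shot('side','g')
i2=p['color'][...,::-1]; cv2.imwrite('pics/g_scrop.png',cv2.resize(i2[140:300,290:450],(600,600),interpolation=cv2.INTER_CUBIC))
```

```text
(no output)
```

View pics/g_wrist.png

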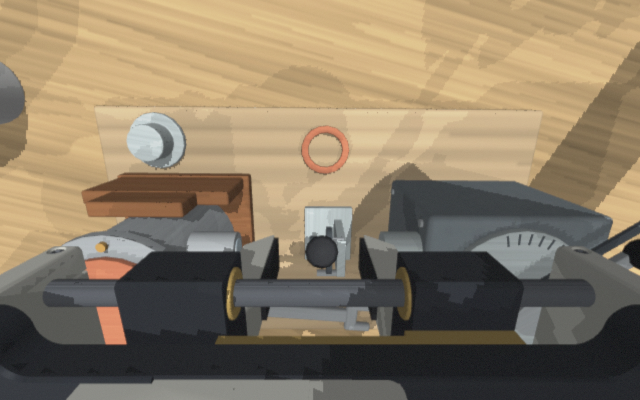

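View pics/g_scrop.png

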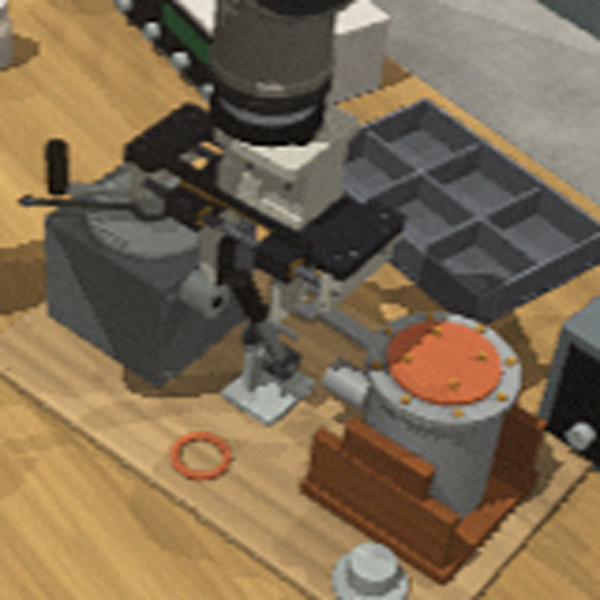

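Emit:
{"method": "servo_tool", "body": {
  "targets": "2 0 5 0; 0 0 4 0; 0 0 0 0; 0 0 0 0"
}}

```text
time: 13.0
tool_pos: [0.5348, -0.1698, 0.1669]
tool_rot: [3.136, 0.002, -2.894]
contact_force: [0.0, 0.5, 0.6]
opening: 0.046
```

Emit:
{"method": "servo_tool", "body": {
  "targets": "0 0 0 0; 0 0 0 0; 0 0 0 0; 0 0 0 0; 0 0 0 0; 0 0 0 0; 0 0 0 0; 0 0 0 0",
  "hand": 0,
  "squeeze": 30
}}

```text
time: 14.0
tool_pos: [0.5346, -0.1688, 0.167]
tool_rot: [3.134, 0.002, -2.894]
contact_force: [-0.7, 1.4, 0.8]
opening: 0.0153
```

Emit:
{"method": "servo_tool", "body": {
  "targets": "-6 0 -2.5 0; -6 0 -2.5 0; -6 0 -2 0; -6 0 -1.8 0; -6 0 -1.3 0; -6 0 -1.2 0; -6 0 -0.7 0; -6 0 -0.6 0; 0 0 0 0"
}}

```text
time: 15.12
tool_pos: [0.5644, -0.1615, 0.1759]
tool_rot: [3.127, -0.047, -2.894]
contact_force: [-4.3, 0.9, -1.5]
opening: 0.0152
```

Emit:
{"method": "servo_tool", "body": {
  "targets": "-14 0 -2 0; -14 0 0 0; -14 0 0 0; 0 0 0 0",
  "squeeze": 22
}}

```text
time: 15.62
tool_pos: [0.5997, -0.1528, 0.1773]
tool_rot: [3.125, -0.064, -2.895]
contact_force: [-5.2, -0.2, 1.9]
opening: 0.0143
```

Run:
```python
from h import *
p=shot('wrist','h');
q=shot('side','h')
i2=q['color'][...,::-1]; i3=p['color'][...,::-1]
A=cv2.resize(i2[150:290,300:440],(500,500),interpolation=cv2.INTER_CUBIC);B=cv2.resize(i3[200:300,270:330+40],(300,300),interpolation=cv2.INTER_CUBIC)
B=np.vstack([B,np.zeros((200,300,3),np.uint8)]);cv2.imwrite('pics/h_both.png',np.hstack([A,B]))
```

```text
(no output)
```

View pics/h_both.png

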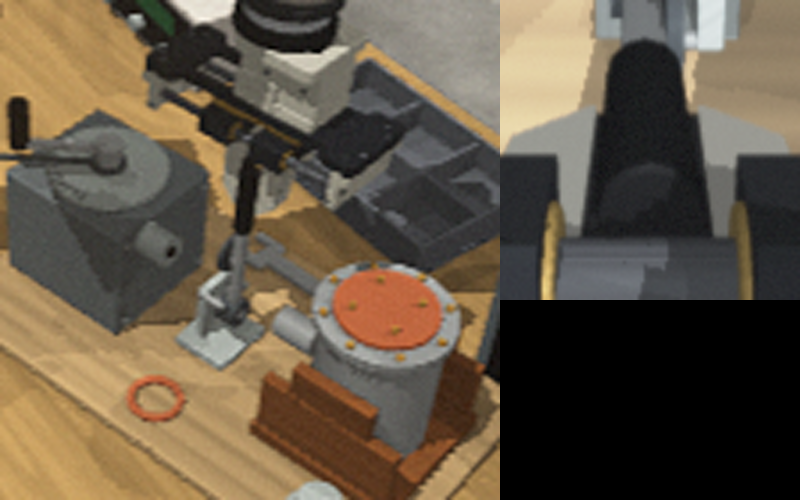

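Emit:
{"method": "servo_tool", "body": {
  "targets": "12 0 0 0; 12 0 2 0; 12 0 3 0; 12 0 3 0; 8 0 3 0; 4 0 0 0; 0 0 0 0"
}}

```text
time: 16.6
tool_pos: [0.5545, -0.1654, 0.1753]
tool_rot: [3.136, -0.014, -2.898]
contact_force: [-0.0, 1.5, 0.0]
opening: 0.0006
```

Emit:
{"method": "servo_tool", "body": {
  "targets": "0 0 0 0; 0 0 0 0; 0 0 0 0; 0 0 0 0; 0 0 0 0; 0 0 0 0",
  "hand": 0.5
}}

```text
time: 17.35
tool_pos: [0.5526, -0.1664, 0.1751]
tool_rot: [3.136, -0.016, -2.899]
contact_force: [-0.6, -0.0, 0.4]
opening: 0.0456
```

Emit:
{"method": "servo_tool", "body": {
  "targets": "0 0 -20 0; 0 0 -20 0; 0 0 -15 0; 0 0 0 0; 20 0 0 0; 20 0 0 0; 20 0 0 0; 7 0 0 0; 0 0 0 0; 0 0 0 0"
}}

```text
time: 18.6
tool_pos: [0.4863, -0.182, 0.2286]
tool_rot: [3.132, -0.021, -2.898]
contact_force: [0.6, -0.4, 0.1]
opening: 0.0456
```

Emit:
{"method": "servo_tool", "body": {
  "targets": "0 0 0 0; 0 0 0 0; 0 0 0 0; 0 0 0 0",
  "hand": 0.1
}}

```text
time: 19.1
tool_pos: [0.4873, -0.1816, 0.2282]
tool_rot: [3.131, -0.021, -2.897]
contact_force: [-0.2, -0.2, 0.4]
opening: 0.0115
```

Run:
```python
from h import *
np.set_printoptions(precision=4,suppress=True)
p=shot('wrist','i');q=shot('side','i')
i2=q['color'][...,::-1]; cv2.imwrite('pics/i_scrop.png',cv2.resize(i2[150:290,300:440],(560,560),interpolation=cv2.INTER_CUBIC))
print(telemetry.observe()['tool_pos'])
```

```text
[ 0.4872 -0.1817  0.2282]
```

View pics/i_scrop.png

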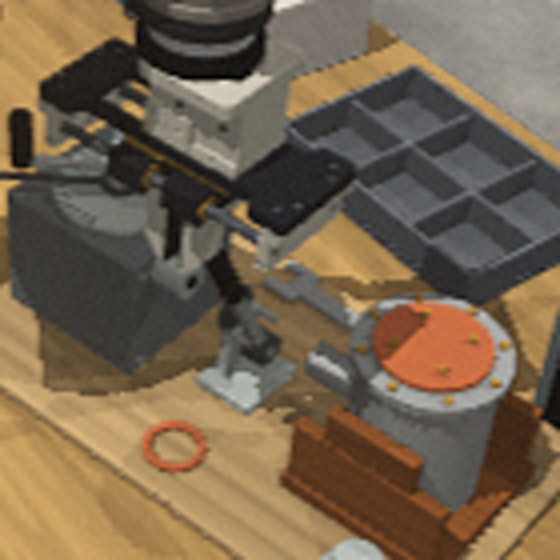

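View pics/i_wrist.png

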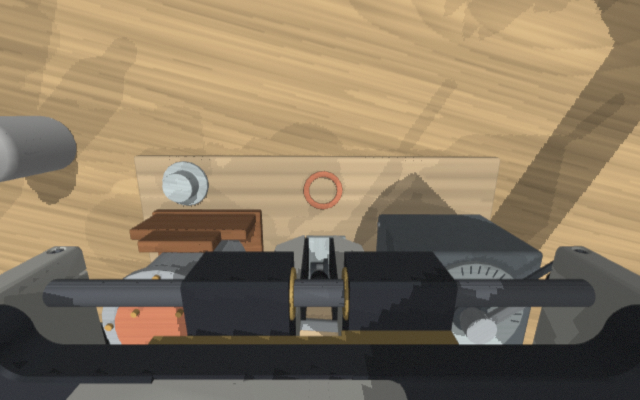

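Emit:
{"method": "servo_tool", "body": {
  "targets": "0 0 15 0; 0 0 15 0; 0 0 9 0; 0 0 3 0; 0 0 0 0; 0 0 0 0"
}}

```text
time: 19.95
tool_pos: [0.4858, -0.1813, 0.1828]
tool_rot: [3.131, -0.021, -2.897]
contact_force: [0.5, -0.8, -0.6]
opening: 0.009
```

Now push forward.

Emit:
{"method": "servo_tool", "body": {
  "targets": "-10 0 0 0; -12 0 0 0; -12 0 0 0; -12 0 0 0; -12 0 0 0; -12 0 0 0; 0 0 0 0"
}}

```text
time: 20.82
tool_pos: [0.5557, -0.1636, 0.185]
tool_rot: [3.132, -0.029, -2.896]
contact_force: [-4.9, -1.4, 2.0]
opening: 0.0092
```

Run:
```python
from h import *
p=shot('wrist','j');q=shot('side','j')
i2=q['color'][...,::-1]; cv2.imwrite('pics/j_scrop.png',cv2.resize(i2[150:290,300:440],(560,560),interpolation=cv2.INTER_CUBIC))
```

```text
(no output)
```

View pics/j_scrop.png

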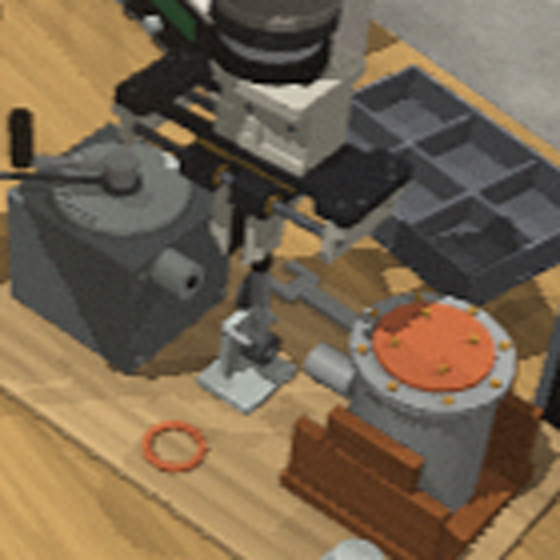

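Emit:
{"method": "servo_tool", "body": {
  "targets": "-12 0 1 0; -12 0 1 0; -12 0 1 0; -12 0 1 0; 0 0 0 0"
}}

```text
time: 21.55
tool_pos: [0.5989, -0.1533, 0.1805]
tool_rot: [3.132, -0.039, -2.897]
contact_force: [-6.1, -1.5, 5.5]
opening: 0.0094
```

Emit:
{"method": "servo_tool", "body": {
  "targets": "-10 0 0 0; -10 0 0 0; 0 0 0 0"
}}

```text
time: 21.92
tool_pos: [0.6135, -0.1498, 0.1771]
tool_rot: [3.129, -0.054, -2.898]
contact_force: [-6.8, -2.5, 7.9]
opening: 0.0094
```

Run:
```python
from h import *
p=shot('wrist','k');q=shot('side','k')
i2=q['color'][...,::-1]; cv2.imwrite('pics/k_scrop.png',cv2.resize(i2[150:290,300:440],(560,560),interpolation=cv2.INTER_CUBIC))
```

```text
(no output)
```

View pics/k_scrop.png

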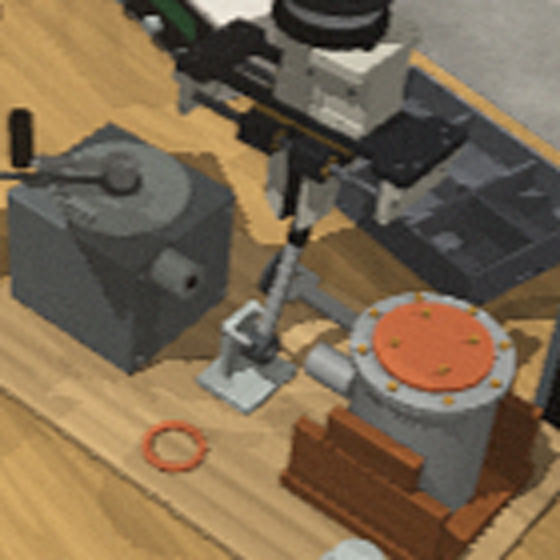

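View pics/k_wrist.png

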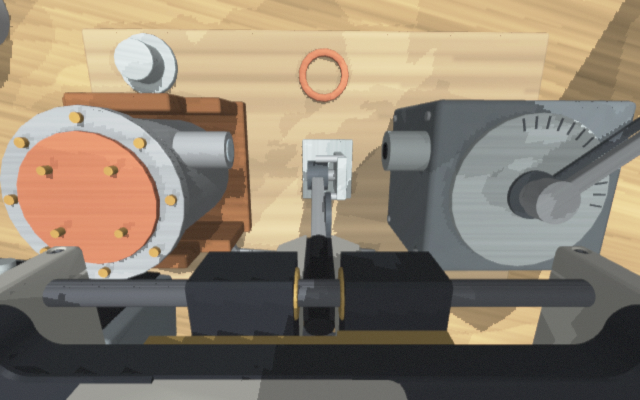

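Emit:
{"method": "servo_tool", "body": {
  "targets": "-8 0 -1 0; 0 0 0 0; 0 0 0 0"
}}

```text
time: 22.4
tool_pos: [0.6159, -0.1493, 0.1765]
tool_rot: [3.126, -0.068, -2.899]
contact_force: [-7.0, -1.0, 6.8]
opening: 0.009
```

Emit:
{"method": "servo_tool", "body": {
  "targets": "-10 0 -2 0"
}}

```text
time: 22.52
tool_pos: [0.6194, -0.1483, 0.1761]
tool_rot: [3.123, -0.085, -2.9]
contact_force: [-36.1, -10.4, 4.2]
opening: 0.0093
```

Run:
```python
from h import *
np.set_printoptions(precision=3,suppress=True)
q=shot('side','l');o=telemetry.observe();print(o['time'],o['tool_pos'],o['contact_force'],o['tool_rot'])
p=shot('wrist','l');o=telemetry.observe();print(o['time'],o['tool_pos'],o['contact_force'],o['qvel'])
i2=q['color'][...,::-1]; cv2.imwrite('pics/l_scrop.png',cv2.resize(i2[150:290,300:440],(560,560),interpolation=cv2.INTER_CUBIC))
```

```text
22.575 [ 0.619 -0.148  0.176] [-28.134  -7.109   7.568] [ 3.123 -0.087 -2.9  ]
22.625 [ 0.619 -0.148  0.176] [-26.089  -6.515   6.226] [-0.005 -0.009  0.014  0.01  -0.017 -0.004]
```

View pics/l_scrop.png

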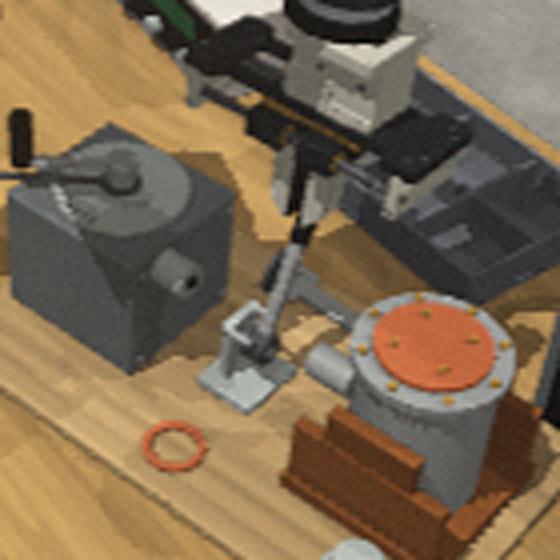

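View pics/l_wrist.png

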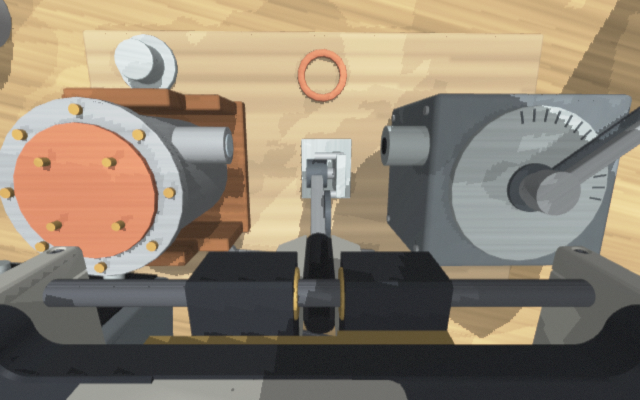

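Run:
```python
from h import *
np.set_printoptions(precision=1,suppress=True)
o=np.array([.5838,-.1574,.055]);ax=np.array([.972,.233,0])
p=pickle.load(open('pics/l_side.pkl','rb'))
for th in (.3,.35,.40):
    P=[o+s*(np.sin(th)*ax+np.array([0,0,np.cos(th)])) for s in (0,.05,.088)]
    print(th,((proj(p,P)-[300,150])*4).round(1).tolist())
a=pickle.load(open('pics/f_side.pkl','rb'))
d=np.abs(a['color'].astype(int)-p['color'].astype(int)).sum(2)[175:215,295:335]
print(d.mean(),(d>60).sum())
```

```text
0.3 [[259.5, 346.6], [276.9, 290.0], [290.6, 245.5]]
0.35 [[259.5, 346.6], [278.9, 289.2], [294.0, 244.1]]
0.4 [[259.5, 346.6], [280.7, 288.4], [297.3, 242.9]]
33.75375 302
```

Run:
```python
from h import *
r=[]
for t in 'fgjl':
    p=pickle.load(open(f'pics/{t}_side.pkl','rb'))
    r.append(cv2.resize(p['color'][170:215,290:345,::-1],None,fx=7,fy=6,interpolation=cv2.INTER_CUBIC))
cv2.imwrite('pics/lev.png',np.vstack([np.hstack(r[:2]),np.hstack(r[2:])]))
```

```text
(no output)
```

View pics/lev.png

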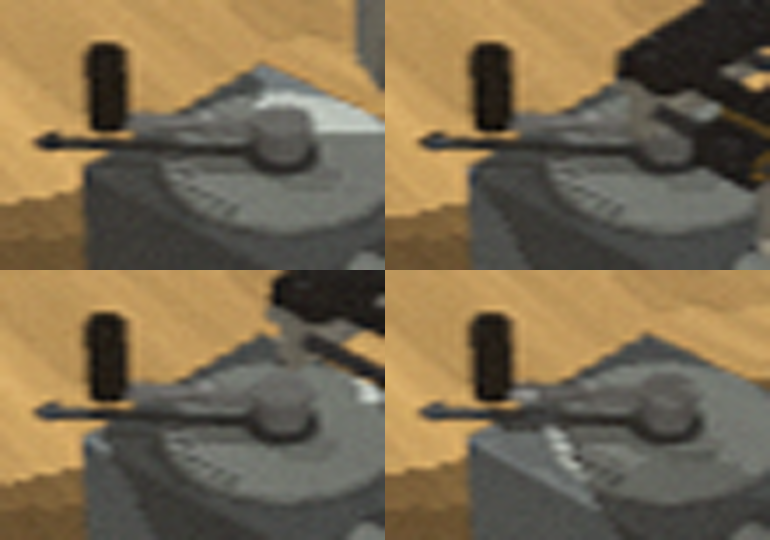

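The lever hasn't moved across these four side pictures, and the shutter is pressed against its stop with a steady push. Handing in.

Run:
```python
from h import *
o=telemetry.observe();print(o['time'],o['contact_force'],o['tool_pos'])
print(robot.hand_in())
```

```text
22.625 [-26.08916537  -6.5150355    6.22619089] [ 0.61898768 -0.1484989   0.17612496]
the job is handed in; nothing more can be done
None
```

The lever is set over its pointer, and I handed the job in at 22.6 s with the gripper still holding the shutter arm at its forward stop.

- **Lever:** I gripped the knob, swung it about 0.74 rad and released it. A look from above put it about 0.01 rad (0–0.014) from the pointer. Side pictures taken later showed it had not moved.
- **Shutter, first try failed:** I gripped the arm off-centre. It slid out of the pads partway, and the arm sprang shut.
- **Shutter, second try:** I pushed from the robot's side, with the grip cradled between the nearly closed fingertips. The force jumped to about 37 N at the stop, then settled to a steady 27 N or so, against the 8.5 N the spring alone takes there. The side picture fits the full forward lean of 0.40 rad.
- **Loose things:** I checked these only by eye. The gasket and flange looked in place in the last pictures, and I saw no contact with anything else. I did not re-measure the driver, spanner, jar, meter or flask.

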